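Push the row of terminal blocks along the mounting rail to its end stop

TASK

On the rail, push the row of four touching terminal blocks, all together as one train, along the rail until the leading block is fully home against the tall end stop and no gaps are left in the row. Push from behind with the fingertips: do not take a block between the fingers, do not lift or tip the blocks or pull the row apart, and leave the loose contactor, nut driver and terminal strip where they are. Finish with the hand clear of everything.

Things in the scene. Friction and masses are not known exactly. Their poses are not given: they have to be found in the camera images.
- rail: fixed grey plate, 100 mm (its x) by 370 mm (its y) and 4 mm thick, lying on the desk, with a steel top-hat rail 35 mm wide and 340 mm long along its y axis in the middle. Origin on the desk under its centre. The rail's upper face is 19 mm above the desk.
- end_stop: the tall end stop, fixed on the rail at one end or the other, 155 mm from the rail's centre: grey with a black band, 50 mm across the rail, 10 mm thick along it (faces 5 mm either side of its origin), standing 40 mm above the rail's upper face. Origin in the middle of the rail at the height of the rail's upper face; axes as the rail's.
- end_clip: the low clip, fixed at the opposite end of the rail, 155 mm from the rail's centre: grey, 50 mm across the rail, 10 mm thick along it, only 5 mm above the rail's upper face. Origin in the middle of the rail at the height of its upper face. Nothing belongs against it.
- block_1: grey terminal block, 74 mm across the rail, 27 mm along it, 50 mm high above the rail's upper face (top 22 mm: 46 mm across). Straddles the rail with 1.4 mm play each side, unclipped, slides easily (about 0.15 kg, friction 0.3). Origin in its middle at the rail's upper face, y axis along the rail. Number 1 of 4 from the rail's -y to its +y end; all touch at the start, with free rail at both ends.
- block_2: grey terminal block, 74 mm across the rail, 27 mm along it, 50 mm high above the rail's upper face (top 22 mm: 46 mm across). Straddles the rail with 1.4 mm play each side, unclipped, slides easily (about 0.15 kg, friction 0.3). Origin in its middle at the rail's upper face, y axis along the rail. Number 2 of 4 from the rail's -y to its +y end; all touch at the start, with free rail at both ends.
- block_3: grey terminal block, 74 mm across the rail, 27 mm along it, 50 mm high above the rail's upper face (top 22 mm: 46 mm across). Straddles the rail with 1.4 mm play each side, unclipped, slides easily (about 0.15 kg, friction 0.3). Origin in its middle at the rail's upper face, y axis along the rail. Number 3 of 4 from the rail's -y to its +y end; all touch at the start, with free rail at both ends.
- block_4: grey terminal block, 74 mm across the rail, 27 mm along it, 50 mm high above the rail's upper face (top 22 mm: 46 mm across). Straddles the rail with 1.4 mm play each side, unclipped, slides easily (about 0.15 kg, friction 0.3). Origin in its middle at the rail's upper face, y axis along the rail. Number 4 of 4 from the rail's -y to its +y end; all touch at the start, with free rail at both ends.
- contactor: three-pole contactor, 75 x 45 mm and 70 mm high, black below and grey above; loose, on the desk beside the plate, to be left alone. Origin at the centre of its underside.
- nut_driver: nut driver with a dark handle, lying, 157 mm long, 23 mm high; loose, on the desk beside the plate, to be left alone. Origin at the centre of its underside.
- terminal_strip: cream six-way terminal strip, 22 x 70 mm and 18 mm high; loose, on the desk beside the plate, to be left alone. Origin at the centre of its underside.
Not all that is in view belongs to the job. What is shaped like the block_4 but orange is not meant. Leave any pink look-alike of the block_1 alone.

How it is judged:
By the outcome, as a careful person would: the job done as asked, in the order asked, and still so for the second after the job is handed in, with the robot touching nothing.
It also fails if it takes over 35 s, if anything falls off the work surface, if the arm or the gripper's body presses on something with over 40 N, if the wrist force passes 120 N, or if a joint passes its speed limit or range.

ROBOT

A 6-joint arm with a two-finger parallel gripper is mounted at the origin on a cart in front of the work surface, level with it; the furniture and walls round the work are solid. World frame = base frame: x ahead of the robot, y to its left, z up, the work surface at z = 0. Lengths are in m, angles in rad, forces in N, time in s.
With the tool pointing down it reaches from about 0.275 to 0.825 m from the base axis. Payload 5.2 kg.
Tool frame: the origin (TCP) lies on the centre line of the jaws, within the pads' length; the fingertips stand 17 mm ahead of it and the grasp point (between the pads) lies 2 mm behind it (tips_ahead is the distance from the TCP to the fingertips, in m); z points along the fingers, y is the line along which they close (so a half turn about z gives the same grasp; the last joint's range is limited). The gripper opens to 93 mm and grips with 3 to 60 N. Pads are 15 mm wide; open, the fingers measure 128 mm over their backs; the gripper's body (75 mm by 188 mm) begins 65 mm behind the grasp point.
Start: joints at [-1.479, 0.259, 1.535, -0, 1.348, -0.203], TCP at [0.16, -0.526, 0.236] pointing down, gripper open.
Joint ranges: [-3.14, 3.14], [-0.91, 2.08], [0.19, 2.58], [-1.22, 4.36], [0.22, 2.71], [-3.12, 3.12]. Speed limits (rad/s): [2.57, 2.57, 3.14, 3.14, 3.14, 3.14].

INTERFACE

Orientations are given as a unit quaternion [x, y, z, w].
In Python, from workcell import * gives the robot as it stands.
- The arm moves only by the tool apply_moves, never from a script. Its argument "rows" is a list of rows, each a list of 3 entries, a list of its own where there are three numbers: the turn, a rotation vector about the tool's x, y, z in rad, then the shift along the tool's x, y, z in cm, then the gripper's target within -1 to 1 (fully open at 1, half-way at 0, shut at -1). In form: [[[rx, ry, rz], [x, y, z], claw], ...]. A call has 1 to 5 rows; each row shifts and turns the commanded pose from where the row before left it, along the tool's axes as they then stand; what a row does not reach is not made up. A row lasts 1/10 s, in which the tool goes at most 50 mm and 8.59 degrees, less where a joint would pass 70% of its speed; a pose out of reach is approached as far as the arm can. A call is refused whole if a number of a shift passes 5 or a number of a turn 0.15, either way. A call with a gripper value outside its range is refused whole. The fingers move at their own pace and stop on an object; "squeeze" is the grip in N (left out, the last holds). Time passes only in rows, so rows that do not move let the fingers close. It gives the time, the measured TCP pose, the force, the opening and the grip force at its end, in the units of the state.
- get_obs(): the state, without advancing time (a new reading comes with each control period).
- capture(name): name is "scene" or "top" or "wrist"; returns the picture (384x512x3 uint8, red, green, blue); there is no depth.
- camera_info(name): a dict with "fx", "fy", "cx", "cy" (pixels), "R" (3x3) and "t" (3): a world point X has camera coordinates R X + t. Camera axes: x right, y down, z forward; pixel columns grow to the right and rows downward; lengths in m; the calibration is good to about 2 mm. A picture is of the moment at which its call begins: read the wrist's pose just before it. camera_info takes no time and is no camera call; for the wrist camera it gives the pose at the moment of the call.
- close_job(): hands the job in; it is judged then, once.
The state is a dict: "time": time; "joint_pos": joint angles; "dq": joint speeds; "tau": joint torques, N m; "tool_pos": TCP position; "tool_rot": TCP orientation; "wrist_force": force on the tool from outside, world axes, zero at the start; "wrist_torque": the same for the moment, N m; "grip_width": opening from 0.0 (shut) to 1.0 (fully open); "gripper_force": force on a finger pad.
Only numpy, scipy, OpenCV 4.12 (cv2) and the standard library are available. Lean on these libraries where they do the work, as an engineer would, in place of code of your own. Each camera call takes 0.05 s, during which the arm holds its last target. There are 200 camera calls.

## Working session

There is one attempt and no reset: what is moved stays moved. The work goes in short steps, Python scripts to look and compute and a tool call to move; the robot and the scene stay as the last step left them, time stands still between calls to the robot, and variables do not carry over. Pictures are saved under pics/ and viewed, at most 10 in all, crops included, and the job is handed in when it is done.

Besides the shell and the picture viewer there is one more tool, called after "Emit:" as name(argument=value, ...) on one line, values as JSON. apply_moves: Moves the arm, as the interface text tells. Its arguments: {"type":"object","properties":{"rows":{"type":"array","items":{"type":"array"}},"squeeze":{"type":"number"}},"required":["rows"]}

```bash
mkdir -p pics; python3 - <<'E'
from workcell import *
import cv2
for n in("top","scene"):
    cv2.imwrite(f"pics/{n}0.png",cv2.cvtColor(capture(n),cv2.COLOR_RGB2BGR))
    c=camera_info(n);print(n,c)
o=get_obs();print(o["tool_pos"],o["tool_rot"],o["time"],o["grip_width"])
E
```

```text
top {'fx': 425.4289281323002, 'fy': 425.4289281323002, 'cx': 254.91199016358823, 'cy': 192.83648849580138, 'R': array([[ 0.02305321, -0.9994587 ,  0.02347054],
       [-0.99341208, -0.02553718, -0.11171521],
       [ 0.1122541 , -0.02074052, -0.99346306]]), 't': array([0.06700403, 0.54066478, 1.0904365 ])}
scene {'fx': 408.74538742701543, 'fy': 408.74538742701543, 'cx': 256.125902760649, 'cy': 188.38611429519196, 'R': array([[-0.91739653, -0.39738499, -0.02165126],
       [-0.21196492,  0.53393558, -0.8185253 ],
       [ 0.33683005, -0.74632296, -0.57406232]]), 't': array([0.52198524, 0.1055142 , 0.92692933])}
[ 0.15978255 -0.52582526  0.23494387] [ 9.89159648e-01  1.46842063e-01  4.94970430e-05 -7.72360698e-04] 0.1 0.9970371461179598
```

View pics/top0.png

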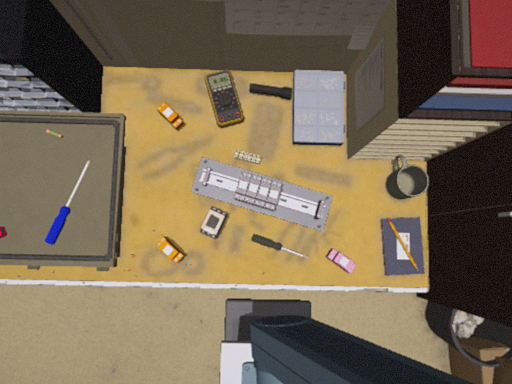

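View pics/scene0.png

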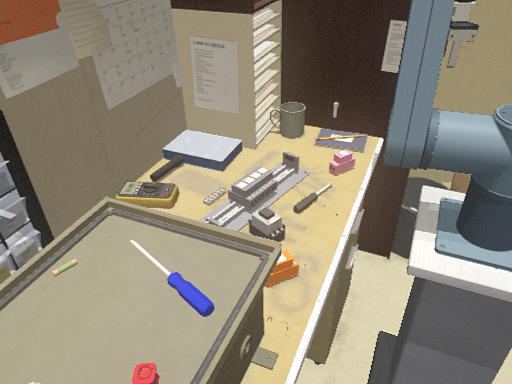

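Top view: rail runs from (195,178) to (328,210), with the grey blocks at about (258,190). Tall stop candidates are the right end of the rail (323,208) and the left end (205,177). In the scene view the tall stop is at the far end (290,160). Look-alikes: orange (170,116), orange (171,249) and pink (341,260), all off the rail. My choice is the grey row on the rail at (258,190), which I'll check in a crop.

```bash
cat > h.py <<'E'
import numpy as np,cv2
from workcell import *
def ray(n,uv,z,c=None):
    c=c or camera_info(n);R=np.array(c["R"]);t=np.array(c["t"])
    o=-R.T@t;d=R.T@np.array([(uv[0]-c["cx"])/c["fx"],(uv[1]-c["cy"])/c["fy"],1])
    return o+d*(z-o[2])/d[2]
def proj(n,X):
    c=camera_info(n);p=np.array(c["R"])@np.array(X)+np.array(c["t"])
    return p[0]/p[2]*c["fx"]+c["cx"],p[1]/p[2]*c["fy"]+c["cy"]
E
python3 - <<'E'
import cv2,numpy as np
a=cv2.imread("pics/top0.png")[150:250,185:345];b=cv2.imread("pics/scene0.png")[140:245,195:345]
a=cv2.resize(a,None,fx=5,fy=5,interpolation=cv2.INTER_CUBIC)
cv2.imwrite("pics/topc.png",a)
b=cv2.resize(b,None,fx=5,fy=5,interpolation=cv2.INTER_CUBIC);cv2.imwrite("pics/scenec.png",b)
E
```

```text
(no output)
```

View pics/topc.png

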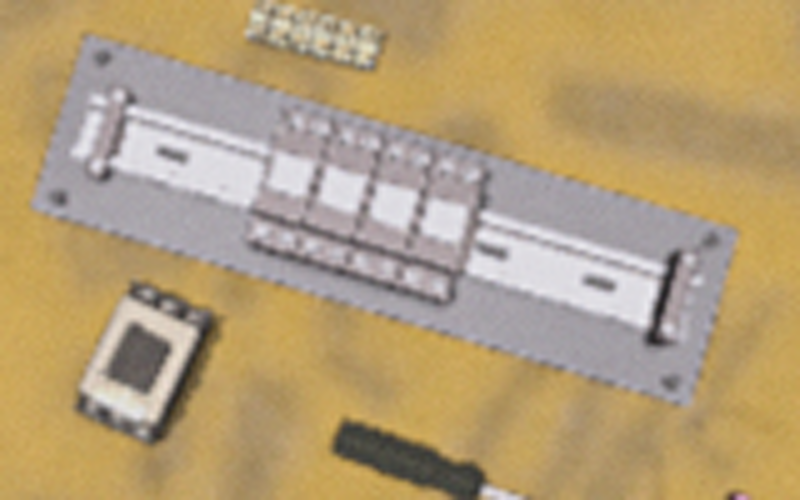

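View pics/scenec.png

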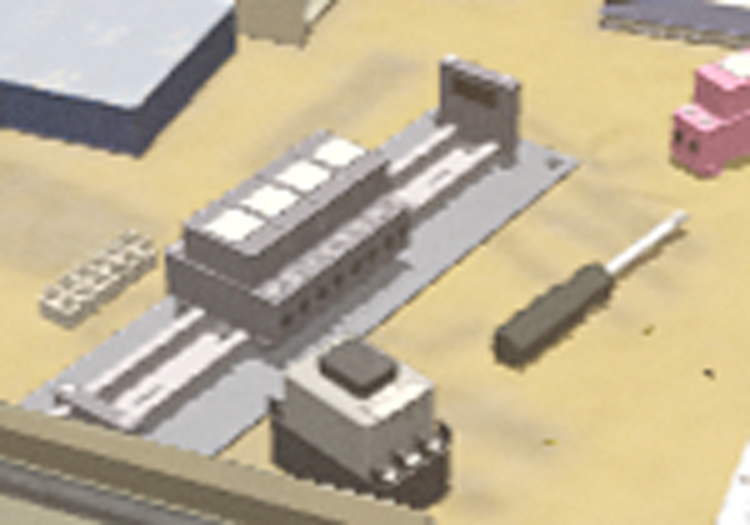

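The crop confirms four grey blocks on the rail. The tall banded stop is at the right of the top view (crop (675,295)) and the low clip at the left (crop (108,135)). I'll push from the left end towards the right (world -y).

```bash
python3 - <<'E'
from h import *
np.set_printoptions(precision=4,suppress=True)
img=cv2.imread("pics/top0.png");hsv=cv2.cvtColor(img,cv2.COLOR_BGR2HSV)
P=lambda u,v,z:ray("top",(u/5+185-.4,v/5+150-.4),z)
c=np.array([P(*p,.004) for p in((85,35),(738,232),(692,403),(35,208))])
print(c[:,:2],[np.linalg.norm(c[i]-c[i-1]) for i in range(4)])
ce=c.mean(0);d=(c[1]-c[0]+c[2]-c[3])[:2];d/=np.linalg.norm(d)   # towards tall stop
n=np.array([-d[1],d[0]]);print("centre",ce,"dir",d,"ang",np.degrees(np.arctan2(d[1],d[0])))
def f(u,v,z):
    q=P(u,v,z)[:2]-ce[:2];return np.array([q@d,q@n])*1e3
for l in((292,173),(343,187),(393,204),(445,220)):print("label",f(*l,.069))
print("stop top",f(688,255,.059),f(672,335,.059));print("clip",f(120,92,.024),f(97,172,.024))
# white labels by mask
g=img[150:250,185:345];m=((g.min(2)>205)).astype(np.uint8)
k,_,s,cc=cv2.connectedComponentsWithStats(m,connectivity=4)
for i in range(1,k):
    if s[i,4]>25:
        q=ray("top",cc[i]+[185,150],.069)[:2]-ce[:2];print(s[i],cc[i]*5,q@d*1e3,q@n*1e3)
# contactor, driver, strip in rail frame
for nm,u,v,z in(("contactor",145,360,.07),("contr",205,305,.07),("driver",340,440,.01),("drvend",480,480,.01)):print(nm,f(u,v,z))
o=get_obs();print(o["tool_pos"],o["tool_rot"],o["time"])
from scipy.spatial.transform import Rotation as Rn
print(Rn.from_quat(o["tool_rot"]).as_matrix())
E
```

```text
[[ 0.6369  0.2264]
 [ 0.5385 -0.1294]
 [ 0.4458 -0.1049]
 [ 0.5418  0.2497]] [np.float64(0.09786407349976105), np.float64(0.36916571978626844), np.float64(0.09587190862468226), np.float64(0.36737117583335827)]
centre [0.5408 0.0604 0.004 ] dir [-0.2638 -0.9646] ang -105.29705975600476
label [-53.4753   0.8966]
label [-26.5801   1.5144]
label [0.2548 0.5123]
label [27.9018  0.2952]
stop top [152.9321  20.2393] [156.1158 -21.6871]
clip [-155.3743   21.7234] [-154.2344  -22.7094]
[26 22 27  9 39] [196.6667 128.0769] -105.33318806587285 8.272492658159763
[ 23  25  29  16 218] [189.7706 163.6239] -103.31963418092623 -10.199831968155973
[54 31  8  8 48] [288.2292 172.2917] -54.14573256312332 0.0021557652511742104
[64 34  9  8 50] [339.8 187. ] -26.870771016825007 0.3561231989842028
[74 37  9  9 52] [391.25   202.8846] 0.5050928220220795 0.11483540827807603
[85 40  8  8 50] [442.5 218.2] 27.686926682893652 0.123624751812691
[97 43 35 11 52] [569.9038 240.4808] 92.98665561658065 7.896387849988194
[ 94  46  37  19 277] [562.852  276.4982] 94.59905766073585 -10.7950596958558
contactor [ -96.721  -111.2709]
contr [-76.0094 -76.1568]
driver [   9.5295 -120.8067]
drvend [  86.55   -119.7723]
[ 0.1598 -0.5258  0.2349] [ 0.9892  0.1468  0.     -0.0008] 0.1
[[ 0.9569  0.2905 -0.0001]
 [ 0.2905 -0.9569  0.0015]
 [ 0.0003 -0.0015 -1.    ]]
```

Measurements fit the given sizes: plate 0.368 × 0.097 m, block pitch 27.2 mm, stop at 154.5 mm. The row's rear face is at s ≈ -68 and its front at s ≈ 41, and the stop face is at 150, so travel is about 109 mm. I'll go to s = -95 at height first, then turn.

Emit:
apply_moves(rows=[[[0,0,0],[3.25,-2.95,0],-0.5],[[0,0,0],[3.25,-2.95,0],-0.5],[[0,0,0],[3.25,-2.95,0],-0.5],[[0,0,0],[3.25,-2.95,0],-0.5],[[0,0,0],[3.25,-2.95,0],-0.5]])

```text
time: 0.6
tool_pos: [0.2729, -0.3361, 0.2353]
tool_rot: [0.989, 0.147, 0.0, -0.0]
wrist_force: [0.9, -0.3, 0.7]
grip_width: 0.621
gripper_force: 0.0
```

Emit:
apply_moves(rows=[[[0,0,0],[3.25,-2.95,0],-0.5],[[0,0,0],[3.25,-2.95,0],-0.5],[[0,0,0],[3.25,-2.95,0],-0.5],[[0,0,0],[3.25,-2.95,0],-0.5],[[0,0,0],[3.25,-2.95,0],-0.5]])

```text
time: 1.1
tool_pos: [0.3855, -0.1478, 0.2355]
tool_rot: [0.989, 0.147, -0.0, -0.0]
wrist_force: [0.1, 0.1, -0.3]
grip_width: 0.26
gripper_force: 0.0
```

Emit:
apply_moves(rows=[[[0,0,0],[3.25,-2.95,0],-0.5],[[0,0,0],[3.25,-2.95,0],-0.5],[[0,0,0],[3.25,-2.95,0],-0.5],[[0,0,0],[3.25,-2.95,0],-0.5],[[0,0,0],[3.25,-2.95,0],-0.5]])

```text
time: 1.6
tool_pos: [0.4981, 0.0407, 0.2354]
tool_rot: [0.989, 0.147, -0.0, 0.0]
wrist_force: [0.7, -0.5, 0.2]
grip_width: 0.249
gripper_force: 0.0
```

Emit:
apply_moves(rows=[[[0,0,0],[3.25,-2.95,0],-0.5],[[0,0,0],[3.25,-2.95,0],-0.5],[[0,0,0],[3.25,-2.95,0],-0.5],[[0,0,-0.144],[0,0,0],-0.5],[[0,0,-0.144],[0,0,0],-0.5]])

```text
time: 2.1
tool_pos: [0.5653, 0.1534, 0.2345]
tool_rot: [0.957, 0.291, -0.001, -0.0]
wrist_force: [-0.4, -0.1, -0.2]
grip_width: 0.252
gripper_force: 0.0
```

Emit:
apply_moves(rows=[[[0,0,-0.144],[0,0,0],-0.5],[[0,0,-0.144],[0,0,0],-0.5],[[0,0,-0.144],[0,0,0],-0.5],[[0,0,-0.144],[0,0,0],-0.5],[[0,0,-0.144],[0,0,0],-0.5]])

```text
time: 2.6
tool_pos: [0.565, 0.1518, 0.2351]
tool_rot: [0.793, 0.609, -0.0, -0.0]
wrist_force: [-0.6, 0.4, 0.9]
grip_width: 0.249
gripper_force: 0.0
```

```bash
cat >> h.py <<'E'
from scipy.spatial.transform import Rotation as Rn
CE=np.array([.5408,.0604]);D=np.array([-.2638,-.9646]);N=np.array([.9646,-.2638])
def st():
    o=get_obs();R=Rn.from_quat(o["tool_rot"]).as_matrix();q=np.array(o["tool_pos"])[:2]-CE
    print("t",round(o["time"],2),"s %.1f n %.1f z %.1f mm"%(q@D*1e3,q@N*1e3,o["tool_pos"][2]*1e3),"yaw",np.degrees(np.arctan2(R[1,0],R[0,0])).round(2),"tz",R[:,2].round(4),"F",np.round(o["wrist_force"],1),"w",round(o["grip_width"],3))
    g=lambda s,n,z:R.T@np.r_[CE+D*s/1e3+N*n/1e3-o["tool_pos"][:2],z/1e3-o["tool_pos"][2]]*100
    return g
E
python3 - <<'E'
from h import *
g=st();print(g(-95,0,235),g(-95,0,45))
E
```

```text
t 2.6 s -94.6 n -0.8 z 235.1 mm yaw 74.99 tz [-0.0011 -0.     -1.    ] F [-0.6  0.4  0.9] w 0.249
[0.04450781 0.07630608 0.00955053] [ 0.0508626   0.09665254 19.00953857]
```

Emit:
apply_moves(rows=[[[0,0,0.005],[1,0.08,3],-0.5],[[0,0,0],[0,0,4],-0.5],[[0,0,0],[0,0,4],-0.5],[[0,0,0],[0,0,3],-0.5],[[0,0,0],[0,0,2.5],-0.5]])

```text
time: 3.1
tool_pos: [0.5674, 0.1611, 0.0681]
tool_rot: [0.797, 0.604, -0.001, -0.001]
wrist_force: [-0.6, -0.1, 0.4]
grip_width: 0.253
gripper_force: 0.0
```

Emit:
apply_moves(rows=[[[0,0,0],[0,0,1.5],-0.5],[[0,0,0],[0,0,1],-0.5],[[0,0,0],[0,0,0],-0.5]])

```text
time: 3.4
tool_pos: [0.5676, 0.1611, 0.0441]
tool_rot: [0.797, 0.604, -0.001, -0.001]
wrist_force: [-0.6, 0.5, 0.3]
grip_width: 0.249
gripper_force: 0.0
```

```bash
python3 - <<'E'
from h import *
g=st();a=cv2.cvtColor(capture("top"),cv2.COLOR_RGB2BGR)[150:250,185:345];b=cv2.cvtColor(capture("scene"),cv2.COLOR_RGB2BGR)[120:245,185:345]
f=lambda i:cv2.resize(i,(480,int(480*i.shape[0]/i.shape[1])),interpolation=cv2.INTER_CUBIC)
im=np.vstack([f(b)[:300],f(a)]);im=im[:600];cv2.imwrite("pics/low.png",im)
E
```

```text
t 3.4 s -104.2 n -0.7 z 44.1 mm yaw 74.36 tz [-3.2e-03 -3.0e-04 -1.0e+00] F [-0.6  0.5  0.3] w 0.249
```

View pics/low.png

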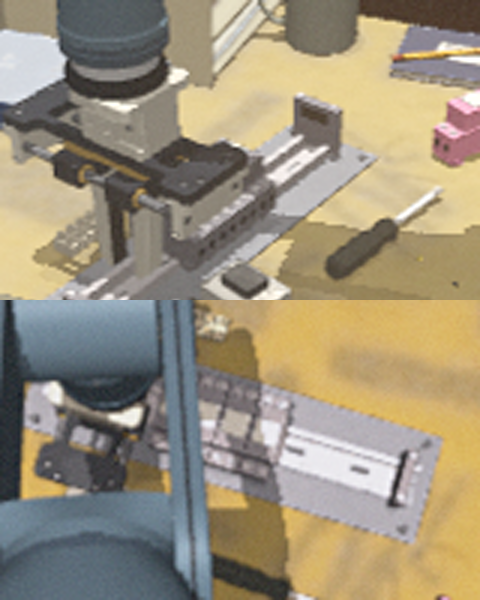

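The two fingertips stand behind the row (top half, (125,250)), low over the rail and with everything clear. Now I push gently along tool -x.

Emit:
apply_moves(rows=[[[0,0,-0.006],[-0.7,-0.07,0],-0.5],[[0,0,0],[-0.7,0,0],-0.5],[[0,0,0],[-0.5,0,0],-0.5],[[0,0,0],[-0.3,0,0],-0.5],[[0,0,0],[-0.3,0,0],-0.5]])

```text
time: 4.0
tool_pos: [0.5615, 0.1368, 0.046]
tool_rot: [0.795, 0.607, 0.0, 0.0]
wrist_force: [0.0, -0.2, 0.3]
grip_width: 0.25
gripper_force: 0.0
```

Emit:
apply_moves(rows=[[[0,0,0],[-0.3,0,0],-0.5],[[0,0,0],[-0.3,0,0],-0.5],[[0,0,0],[-0.4,0,0],-0.5],[[0,0,0],[-0.5,0,0],-0.5],[[0,0,0],[-0.5,0,0],-0.5]])

```text
time: 4.5
tool_pos: [0.5562, 0.1179, 0.0458]
tool_rot: [0.795, 0.607, 0.0, 0.0]
wrist_force: [0.7, 2.9, 1.0]
grip_width: 0.246
gripper_force: 1.7
```

```bash
python3 -c "
from h import *
g=st();print(g(33,0,44))"
```

```text
t 4.5 s -59.6 n -0.3 z 45.8 mm yaw 74.71 tz [ 5.e-04  3.e-04 -1.e+00] F [0.7 2.9 1. ] w 0.246
[-9.25832877  0.02727669  0.17525412]
```

Emit:
apply_moves(rows=[[[0,0,0],[-0.5,0,0],-0.5],[[0,0,0],[-0.5,0,0],-0.5],[[0,0,0],[-0.5,0,0],-0.5],[[0,0,0],[-0.5,0,0],-0.5],[[0,0,0],[-0.5,0,0],-0.5]])

```text
time: 5.0
tool_pos: [0.5495, 0.0935, 0.0458]
tool_rot: [0.795, 0.607, 0.0, 0.0]
wrist_force: [0.5, 3.4, 2.0]
grip_width: 0.251
gripper_force: 1.9
```

Emit:
apply_moves(rows=[[[0,0,0],[-0.5,0,0],-0.5],[[0,0,0],[-0.5,0,0],-0.5],[[0,0,0],[-0.5,0,0],-0.5],[[0,0,0],[-0.5,0,0],-0.5],[[0,0,0],[-0.5,0,0],-0.5]])

```text
time: 5.5
tool_pos: [0.5429, 0.0694, 0.0457]
tool_rot: [0.795, 0.607, 0.0, 0.0]
wrist_force: [1.9, 3.7, 2.1]
grip_width: 0.251
gripper_force: 2.0
```

Emit:
apply_moves(rows=[[[0,0,0],[-0.5,0,0],-0.5],[[0,0,0],[-0.5,0,0],-0.5],[[0,0,0],[-0.5,0,0],-0.5],[[0,0,0],[-0.5,0,0],-0.5],[[0,0,0],[-0.5,0,0],-0.5]])

```text
time: 6.0
tool_pos: [0.5362, 0.0453, 0.0457]
tool_rot: [0.795, 0.607, -0.0, -0.0]
wrist_force: [1.1, 4.8, 2.6]
grip_width: 0.251
gripper_force: 2.1
```

```bash
python3 -c "
from h import *
g=st();print(g(34,0,45))"
```

```text
t 6.0 s 15.8 n -0.5 z 45.7 mm yaw 74.7 tz [-1.e-04  1.e-04 -1.e+00] F [1.1 4.8 2.6] w 0.251
[-1.82406863  0.04507684  0.06552697]
```

Emit:
apply_moves(rows=[[[0,0,0],[-0.3,0,0],-0.5],[[0,0,0],[-0.3,0,0],-0.5],[[0,0,0],[-0.3,0,0],-0.5],[[0,0,0],[-0.2,0,0],-0.5],[[0,0,0],[-0.1,0,0],-0.5]])

```text
time: 6.5
tool_pos: [0.5331, 0.0339, 0.0456]
tool_rot: [0.795, 0.607, -0.0, -0.0]
wrist_force: [1.4, 4.0, 2.1]
grip_width: 0.251
gripper_force: 2.0
```

Emit:
apply_moves(rows=[[[0,0,0],[-0.1,0,0],-0.5],[[0,0,0],[-0.1,0,0],-0.5],[[0,0,0],[-0.1,0,0],-0.5],[[0,0,0],[-0.1,0,0],-0.5]])

```text
time: 6.9
tool_pos: [0.5321, 0.0302, 0.0456]
tool_rot: [0.795, 0.607, -0.0, -0.0]
wrist_force: [1.1, 3.1, 2.0]
grip_width: 0.251
gripper_force: 1.9
```

```bash
python3 -c "
from h import *
g=st();print(g(34,0,45))"
```

```text
t 6.9 s 31.4 n -0.5 z 45.6 mm yaw 74.71 tz [-1.e-04 -0.e+00 -1.e+00] F [1.1 3.1 2. ] w 0.251
[-0.25935327  0.04783168  0.0621022 ]
```

Still sliding at about 3 N, so I continue in 1 mm rows, with fewer rows per call.

Emit:
apply_moves(rows=[[[0,0,0],[-0.1,0,0],-0.5],[[0,0,0],[-0.1,0,0],-0.5]])

```text
time: 7.1
tool_pos: [0.5319, 0.0291, 0.0457]
tool_rot: [0.795, 0.606, 0.001, -0.0]
wrist_force: [4.0, 11.0, -0.1]
grip_width: 0.25
gripper_force: 5.7
```

Emit:
apply_moves(rows=[[[0,0,0],[-0.1,0,0],-0.5]])

```text
time: 7.2
tool_pos: [0.5319, 0.029, 0.0457]
tool_rot: [0.795, 0.606, 0.001, -0.001]
wrist_force: [4.5, 15.3, 0.4]
grip_width: 0.25
gripper_force: 8.0
```

Emit:
apply_moves(rows=[[[0,0,0],[-0.1,0,0],-0.5]])

```text
time: 7.3
tool_pos: [0.5319, 0.029, 0.0457]
tool_rot: [0.795, 0.606, 0.002, -0.001]
wrist_force: [5.4, 20.3, 1.2]
grip_width: 0.249
gripper_force: 10.2
```

The tool has stalled at s ≈ 32.6 with the force climbing to 21 N, which is where the stop should be. I back straight off, then go up.

Emit:
apply_moves(rows=[[[0,0,0],[0.1,0,0],-0.5],[[0,0,0],[0.2,0,0],-0.5],[[0,0,0],[0.5,0,0],-0.5],[[0,0,0],[1.5,0,0],-0.5],[[0,0,0],[3,0,0],-0.5]])

```text
time: 7.8
tool_pos: [0.545, 0.0769, 0.0455]
tool_rot: [0.796, 0.606, -0.001, 0.0]
wrist_force: [-0.9, 0.5, -0.0]
grip_width: 0.248
gripper_force: 0.0
```

Emit:
apply_moves(rows=[[[0,0,0],[0,0,-3],-0.5],[[0,0,0],[0,0,-4],-0.5],[[0,0,0],[0,0,-4],-0.5],[[0,0,0],[0,0,-4],-0.5],[[0,0,0],[0,0,-4],-0.5]])

```text
time: 8.3
tool_pos: [0.5447, 0.0781, 0.2372]
tool_rot: [0.795, 0.607, -0.0, -0.0]
wrist_force: [1.1, -0.6, 0.7]
grip_width: 0.249
gripper_force: 0.0
```

Emit:
apply_moves(rows=[[[0,0,0],[4,0,0],-0.5],[[0,0,0],[4,0,0],-0.5],[[0,0,0],[4,0,0],-0.5],[[0,0,0],[2,0,0],-0.5],[[0,0,0],[0,0,0],-0.5]])

```text
time: 8.8
tool_pos: [0.5818, 0.2157, 0.235]
tool_rot: [0.794, 0.608, -0.0, -0.0]
wrist_force: [0.9, -0.0, -0.5]
grip_width: 0.252
gripper_force: 0.0
```

```bash
python3 - <<'E'
from h import *
st();A=cv2.cvtColor(capture("top"),cv2.COLOR_RGB2BGR);B=cv2.cvtColor(capture("scene"),cv2.COLOR_RGB2BGR)
a=A[150:250,185:345];b=B[125:225,195:355]
f=lambda i:cv2.resize(i,(480,300),interpolation=cv2.INTER_CUBIC)
cv2.imwrite("pics/end.png",np.vstack([f(b),f(a)]))
m=(a.min(2)>205).astype(np.uint8);k,_,s,cc=cv2.connectedComponentsWithStats(m,connectivity=4)
for i in range(1,k):
    if 20<s[i,4]<90:
        q=ray("top",cc[i]+[185,150],.069)[:2]-CE;print(s[i,4],(q@D*1e3).round(1),(q@N*1e3).round(1))
E
```

```text
t 8.8 s -160.6 n -1.4 z 235.0 mm yaw 74.9 tz [-8.e-04  3.e-04 -1.e+00] F [ 0.9 -0.  -0.5] w 0.252
45 -189.6 4.7
72 54.4 -0.1
70 81.6 -0.3
69 108.7 0.0
69 135.7 -0.3
```

View pics/end.png

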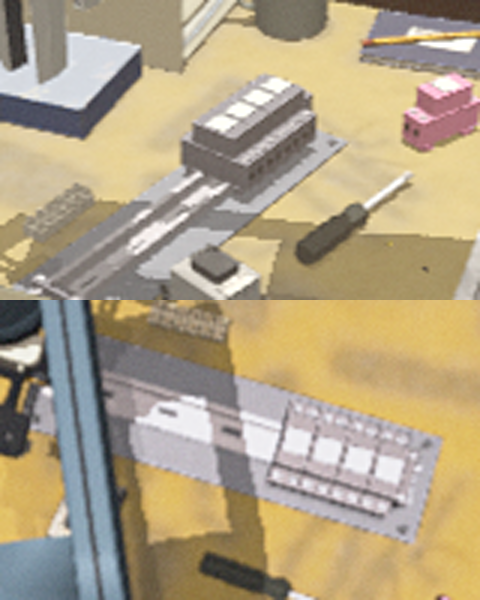

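The row is closed (27.1 mm label pitch) and its front face is at s ≈ 149.2, at the stop to within the calibration. The stall force agrees, the loose items show no disturbance and the hand is clear.

```bash
python3 -c "
from workcell import *
print(close_job())"
```

```text
the job is handed in; nothing more can be done
None
```

I pushed the four blocks together against the tall end stop: the push stalled there at about 21 N, the camera showed no gaps in the row, and I handed the job in at about 9 s with the hand clear; no verdict came back.

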